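Draw and hold the sauce doser's plunger

ROBOT

A 7-joint arm with a two-finger parallel gripper is mounted at the origin on a cart in front of the work surface, level with it; the furniture and walls round the work are solid. World frame = base frame: x ahead of the robot, y to its left, z up, the work surface at z = 0. Lengths are in mm, angles in rad, forces in N, time in s.
With the tool pointing down it reaches from about 400 to 900 mm from the base axis. Payload 5.5 kg.
Tool frame: the origin (TCP) lies midway between the tips of the shut fingers; the grasp point (between the pads) lies 19 mm behind it; x points along the fingers, y is the direction in which the jaws open and shut, and the axes are right-handed (so a half turn about x gives the same grasp; the last joint's range is limited). The gripper opens to 92 mm and grips with 3 to 60 N. Pads are 19 mm wide; open, the fingers measure 130 mm over their backs; the gripper's body (75 mm by 190 mm) begins 47 mm behind the grasp point.
Start: joints at [1.409, 0.501, -0.427, 1.55, 0.221, 1.138, -0.21], TCP at [267.922, -592.214, 226.729] pointing down, gripper open.
Joint ranges: [-2.88, 2.88], [-0.31, 2.03], [-1.54, 1.56], [0.2, 2.42], [-1.41, 4.55], [0.19, 2.02], [-2.57, 2.57]. Speed limits (rad/s): [2.57, 2.57, 3.14, 3.14, 3.14, 3.14, 3.14].

INTERFACE

Orientations are given as a unit quaternion [w, x, y, z].
In Python, from rig import * gives the robot as it stands.
- The arm moves only by the tool apply_moves, never from a script. Its argument "plan" is a list of rows, each an object of numbers: "dx", "dy", "dz": the shift along the tool's x, y, z in m; "yaw": the turn about the tool's x in rad; "gripper": the opening, from -1 (shut) to 1 (fully open), so that 0 is half open. In form: [{"dx": .., "dy": .., "dz": .., "yaw": .., "gripper": ..}, ...]. A call has 1 to 5 rows; each row shifts and turns the commanded pose from where the row before left it, along the tool's axes as they then stand; what a row does not reach is not made up. A row lasts 1/12 s, in which the tool goes at most 41.7 mm and 7.16 degrees, less where a joint would pass 70% of its speed; a pose out of reach is approached as far as the arm can. A call is refused whole if a number of a shift passes 0.0417 or a number of a turn 0.125, either way. A call with a gripper value outside its range is refused whole. The fingers move at their own pace and stop on an object; "newtons" is the grip in N (left out, the last holds). Time passes only in rows, so rows that do not move let the fingers close. It gives the time, the measured TCP pose, the force and the opening at its end, in the units of the state.
- read_state(): the state, without advancing time (a new reading comes with each control period).
- grab_frame(name): name is "side" or "top" or "wrist"; returns a dict with "pixels" (480x640x3 uint8, red, green, blue), "fx", "fy", "cx", "cy" (pixels), "eye" and "rotation" of the camera in the world. Camera axes: x right, y up, looking along -z (the intrinsics and any distortion apply to the point x, -y, -z); pixel columns grow to the right and rows downward; lengths in mm; the calibration is good to about 2 mm. A picture is of the moment at which its call begins. There is no depth.
- sign_off(): hands the job in, once; it reports no verdict.
The state is a dict: "clock": time; "qpos": joint angles; "joint_velocities": joint speeds; "tau": joint torques, N m; "ee_pos": TCP position; "tcp_rot": TCP orientation; "force": force on the tool from outside, world axes, zero at the start; "moment": the same for the moment, N m; "grip_width": finger opening in mm.
Only numpy, scipy, OpenCV 4.12 (cv2) and the standard library are available. Lean on these libraries where they do the work, as an engineer would, in place of code of your own. Each camera call takes 0.05 s, during which the arm holds its last target.

TASK

Get the bench sauce doser ready for its next portion: swing the latch arm fully aside so that it no longer covers the plunger's flange, then take the plunger by its T-handle and draw it up along its leaning barrel by 60 mm, so that the dark groove round the rod comes level with the barrel's mouth. Finish holding the plunger there, still in the barrel; never draw it more than 80 mm, and do not drag, lift or tip the doser, which merely stands on the worktop, or push the sauce tubs and the salt shaker about.

Things in the scene. Friction and masses are not known exactly. Their poses are not given: they have to be found in the camera images.
- doser: Freestanding steel sauce doser, 3.5 kg, base plate 150 x 150 mm with rubber feet. Origin: centre of the underside of the base, z up; its x axis points to the far side at yaw 0. Over the base a round barrel 42 mm across leans 0.26 rad (15 degrees) towards the doser's own -x. The barrel ends at the top in a cap plate 70 x 90 x 8 mm.
- barrel_mouth (a point): Centre of the barrel's mouth, on the top face of the cap plate, in the doser frame at (2, 0, 141) mm. Its z axis points up and out along the barrel's axis, its y axis is the doser's y, its x axis lies in the cap plate. The bore is 21 mm wide and 110 mm deep.
- plunger: Loose steel plunger, 0.35 kg: rod dia 18 mm reaching 100 mm below the origin, dark groove 60 mm below it (hidden at first), flange dia 36 mm, 8 mm thick, above it, neck dia 14 mm, T-handle on top (see plunger_bar). Origin: centre of the flange's underside, at the barrel's mouth when fully in; z points up along the rod. Slides back in if let go.
- plunger_bar (a point): Centre of the round black T-handle bar, dia 16 mm, 66 mm long, parallel to the plunger's y axis; 60 mm above the plunger's origin along its z; axes as the plunger's.
- latch (a joint): Latch hinge angle (rad), hinge parallel to the barrel's axis: 0 to 0.12 at the start, the arm lies over the plunger's flange and blocks it; grows to 0.9 (stop) as the free end swings towards the doser's -x side. It turns with light friction (0.04 N m) and stays where it is left.
- latch_hinge (a point): Centre of the latch arm on its hinge, in the barrel_mouth frame at (-16, 35, 13) mm. The arm is a flat bar 10 mm wide and 6 mm thick, lying 10 to 16 mm above the cap plate.
- latch_tab (a point): Point on the axis of the round black upright tab (dia 12 mm, parallel to the barrel) at the latch arm's free end, 115 mm from the hinge axis and 27 mm above latch_hinge. The tab reaches from 24 mm below to 10 mm above this point. At latch angle 0 it lies towards barrel_mouth's -y from the hinge. Its y axis points to the hinge, z along the tab.
- tub_a: Bystander: lidded sauce tub 66 x 73 x 37 mm, right of the doser; origin at the centre of its underside.
- tub_b: Bystander: lidded sauce tub 66 x 73 x 37 mm, left of the doser; origin at the centre of its underside.
- shaker: Bystander: white salt shaker 68 mm across, 115 mm high, left of and beyond the doser; origin at the centre of its underside.
There are look-alikes about, which are no part of the job. Of the things shaped like the doser, the steel one is meant.

How it is judged:
By the outcome, as a careful person would: the job done as asked, in the order asked, and still so for the second after the job is handed in, while the arm keeps its last pose, push and grip.
It also fails if it takes over 51 s, if anything falls off the work surface, if the arm or the gripper's body presses on something with over 40 N, if the wrist force passes 120 N, or if a joint passes its speed limit or range.

## Working session

There is one attempt and no reset: what is moved stays moved. The work goes in short steps, Python scripts to look and compute and a tool call to move; the robot and the scene stay as the last step left them, time stands still between calls to the robot, and variables do not carry over. Pictures are saved under pics/ and viewed, and the job is handed in when it is done.

Besides the shell and the picture viewer there is one more tool, called after "Emit:" by a JSON object that holds its "api" and its "payload". apply_moves: Moves the arm, as the interface text tells. Its arguments: {"type":"object","properties":{"plan":{"type":"array"},"newtons":{"type":"number"}},"required":["plan"]}

```bash
mkdir -p pics; ls; python3 - <<'E'
from rig import *
import cv2
print(read_state())
for n in ["side","top","wrist"]:
    f=grab_frame(n); cv2.imwrite(f"pics/{n}0.png",f["pixels"][:,:,::-1])
    print(n,{k:v for k,v in f.items() if k!="pixels"})
E
```

```text
pics
{'clock': 0.0, 'qpos': array([ 1.40920354,  0.50183027, -0.42679067,  1.55144093,  0.22081187,
        1.13825316, -0.21028286]), 'joint_velocities': array([-0.00119076,  0.00051969,  0.00021329, -0.00106505,  0.00264955,
        0.00096173, -0.00106421]), 'tau': array([ 4.53502489e-04, -5.66588366e+01, -5.81645653e+00, -2.79113138e+01,
       -6.88606454e-02,  3.08397668e-02,  1.93298106e-04]), 'ee_pos': array([ 267.5649212 , -591.63134256,  225.69307527]), 'tcp_rot': array([-0.14843398, -0.69109284, -0.14973805,  0.69132955]), 'force': array([ 0.20045425, -0.14685317, -0.22805335]), 'moment': array([ 0.00435234, -0.02173667,  0.00590002]), 'grip_width': 91.83107596524955}
side {'fx': 438.9902015676843, 'fy': 438.9902015676843, 'cx': 326.1900887601367, 'cy': 238.37231323449538, 'eye': array([120.74529688, 598.32524486, 780.61150188]), 'rotation': array([-0.27395751, -0.12077826,  0.4101209 ,  0.86148752])}
top {'fx': 461.64178780958486, 'fy': 461.64178780958486, 'cx': 322.83466583259116, 'cy': 241.6826697403368, 'eye': array([ 395.51048468,  -33.08266272, 1189.60377346]), 'rotation': array([ 0.70537356,  0.04868702, -0.05594973, -0.70494492])}
wrist {'fx': 403.92120948012825, 'fy': 403.92120948012825, 'cx': 327.1023133406345, 'cy': 236.8978897031105, 'eye': array([ 340.48392826, -559.24051566,  383.06799295]), 'rotation': array([ 0.83087588, -0.1242765 ,  0.08104953, -0.53631297])}
```

View pics/side0.png

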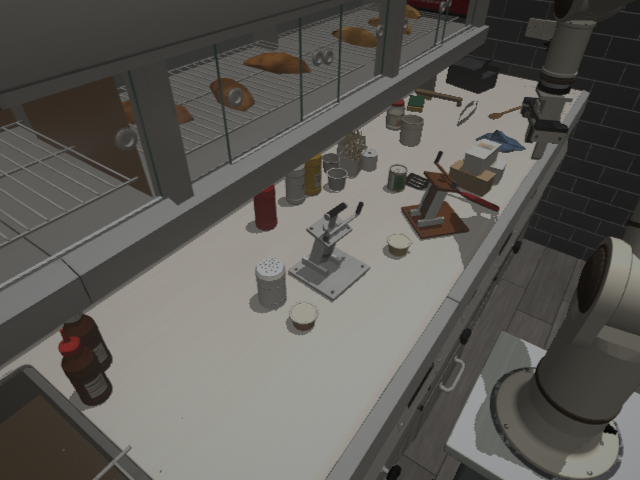

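View pics/top0.png

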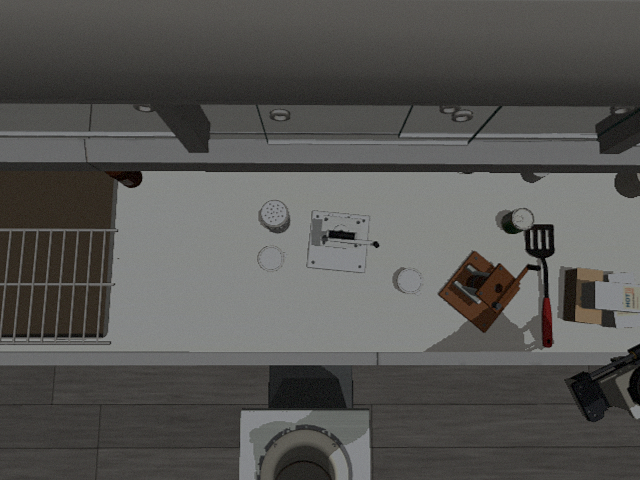

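View pics/wrist0.png

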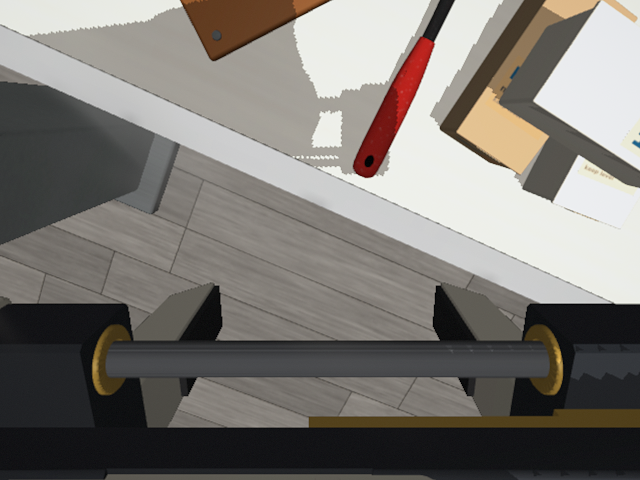

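```bash
cat > h.py <<'E'
import numpy as np, cv2
from scipy.spatial.transform import Rotation as R
def rot(q): return R.from_quat([q[1],q[2],q[3],q[0]]).as_matrix()
def ray(f,u,v):
    d=np.array([(u-f["cx"])/f["fx"],-(v-f["cy"])/f["fy"],-1.]); d=rot(f["rotation"])@d
    return np.array(f["eye"]),d/np.linalg.norm(d)
def onz(f,u,v,z):
    e,d=ray(f,u,v); return e+d*(z-e[2])/d[2]
def tri(obs):
    A=np.zeros((3,3));b=np.zeros(3);L=[]
    for f,u,v in obs:
        e,d=ray(f,u,v);P=np.eye(3)-np.outer(d,d);A+=P;b+=P@e;L.append((e,P))
    x=np.linalg.solve(A,b);return x,[float(np.linalg.norm(P@(x-e))) for e,P in L]
def proj(f,p):
    c=rot(f["rotation"]).T@(np.asarray(p,float)-f["eye"])
    return f["cx"]+f["fx"]*c[0]/-c[2], f["cy"]-f["fy"]*c[1]/-c[2]
def crop(f,name,x0,y0,x1,y1,s):
    im=f["pixels"][y0:y1,x0:x1,::-1]
    cv2.imwrite(name,cv2.resize(im,None,fx=s,fy=s,interpolation=cv2.INTER_CUBIC))
E
python3 - <<'E'
from rig import *
from h import *
import pickle
fs={n:grab_frame(n) for n in ["side","top"]}
pickle.dump(fs,open("fs.pkl","wb"))
crop(fs["side"],"pics/s1.png",280,190,410,340,4) if 0 else crop(fs["side"],"pics/s1.png",240,190,420,335,4)
crop(fs["top"],"pics/t1.png",250,190,430,310,4)
E
```

```text
(no output)
```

View pics/s1.png

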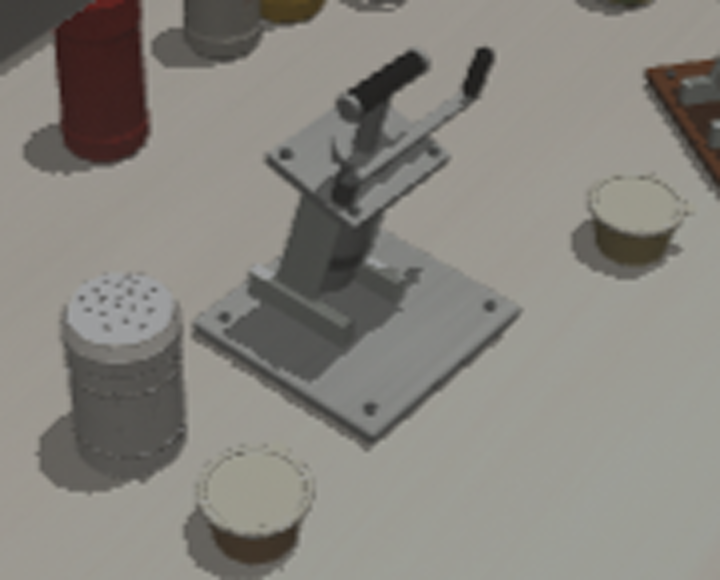

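View pics/t1.png

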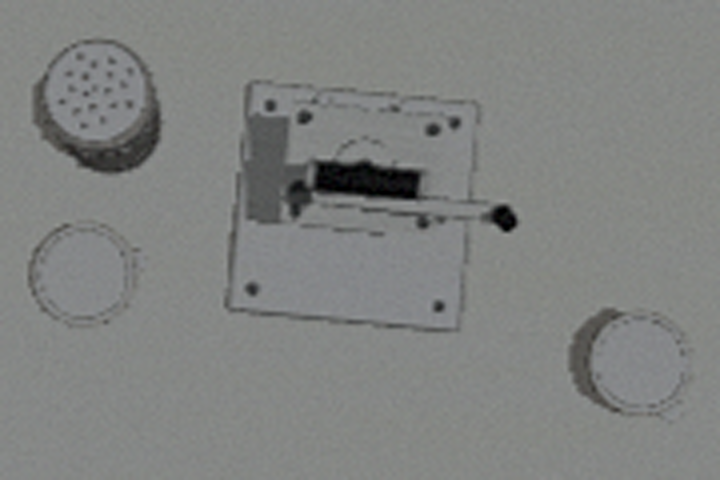

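```bash
python3 - <<'E'
from h import *
import pickle
fs=pickle.load(open("fs.pkl","rb"))
for n,(x0,y0,x1,y1) in {"side":(320,195,370,245),"top":(315,225,385,255)}.items():
    g=fs[n]["pixels"].max(2)[y0:y1,x0:x1]
    m=(g<55).astype(np.uint8)
    k,l,st,ce=cv2.connectedComponentsWithStats(m)
    for i in range(1,k):
        if st[i,4]>6:
            c=np.argwhere(l==i)[:,::-1].astype(np.float32)
            print(n,st[i,4],ce[i]+[x0,y0],cv2.minAreaRect(c+[x0,y0]))
t,s=fs["top"],fs["side"]
for z in (0,10,12):
    print(z,[onz(t,u,v,z).round(1)[:2] for u,v in [(312,210.5),(369.5,215.75),(364.75,272.25),(307.25,267.25)]])
# side base corners
c=[(193,328),(370,440),(520,312)]
print([onz(s,240+u/4,190+v/4,8).round(1)[:2] for u,v in c])
E
```

```text
Traceback (most recent call last):
cv2.error: OpenCV(4.12.0) /io/opencv/modules/imgproc/src/convhull.cpp:143: error: (-215:Assertion failed) total >= 0 && (depth == CV_32F || depth == CV_32S) in function 'convexHull'
```

```bash
python3 - <<'E'
from h import *
import pickle
fs=pickle.load(open("fs.pkl","rb"))
for n,(x0,y0,x1,y1) in {"side":(320,195,370,245),"top":(315,225,385,255)}.items():
    g=fs[n]["pixels"].max(2)[y0:y1,x0:x1]
    m=(g<55).astype(np.uint8)
    k,l,st,ce=cv2.connectedComponentsWithStats(m)
    for i in range(1,k):
        if st[i,4]>6:
            c=(np.argwhere(l==i)[:,::-1]+[x0,y0]).astype(np.float32)
            print(n,st[i,4],ce[i]+[x0,y0],cv2.boxPoints(cv2.minAreaRect(c)).round(1).tolist())
t,s=fs["top"],fs["side"]
for z in (0,10,12):
    print(z,[onz(t,u,v,z).round(1)[:2] for u,v in [(312,210.5),(369.5,215.75),(364.75,272.25),(307.25,267.25)]])
c=[(193,328),(370,440),(520,312)]
print([onz(s,240+u/4,190+v/4,8).round(1)[:2] for u,v in c])
E
```

```text
side 48 [358.89583333 207.60416667] [[354.79998779296875, 212.5], [359.29998779296875, 201.3000030517578], [362.8999938964844, 202.8000030517578], [358.3999938964844, 214.0]]
side 119 [336.52941176 210.12605042] [[326.20001220703125, 213.1999969482422], [343.0, 202.0], [346.79998779296875, 207.8000030517578], [330.0, 219.0]]
side 30 [325.36666667 237.46666667] [[321.6000061035156, 238.8000030517578], [325.20001220703125, 231.60000610351562], [330.0, 234.0], [326.3999938964844, 241.1999969482422]]
top 184 [341.2826087  234.71195652] [[328.3999938964844, 236.89999389648438], [329.1000061035156, 229.60000610351562], [354.29998779296875, 232.3000030517578], [353.5, 239.60000610351562]]
top 26 [324.23076923 238.5       ] [[319.5, 240.6999969482422], [323.79998779296875, 234.1999969482422], [328.0, 237.0], [323.70001220703125, 243.5]]
top 26 [375.57692308 244.34615385] [[372.0, 244.0], [375.0, 241.0], [379.0, 245.0], [376.0, 248.0]]
0 [array([655.9, -16.8]), array([ 642.2, -168.1]), array([ 493.4, -153.6]), array([506.2,  -5.1])]
10 [array([653.8, -17. ]), array([ 640.1, -167. ]), array([ 492.5, -152.6]), array([505.3,  -5.3])]
12 [array([653.3, -17. ]), array([ 639.7, -166.8]), array([ 492.4, -152.4]), array([505.1,  -5.4])]
[array([648.9, -15. ]), array([504.3,  -1.5]), array([ 488.2, -149.3])]
```

```bash
cat >> h.py <<'E'
def model(bx,by,yaw,lat=0.0,d=0):
    T=lambda p:np.array([bx,by,0])+R.from_euler('z',yaw).as_matrix()@np.array(p,float)
    a=0.2618 if 0 else 0.26
    X=np.array([np.cos(a),0,np.sin(a)]);Y=np.array([0,1.,0]);N=np.array([-np.sin(a),0,np.cos(a)])
    M=np.array([2,0,141.])
    m=lambda x,y,z:T(M+x*X+y*Y+z*N)
    # latch: angle 0 -> -y; grows toward -x
    r=115; tx=-16-r*np.sin(lat); ty=35-r*np.cos(lat)
    return dict(mouth=m(0,0,0),bar=m(0,0,60+d),barL=m(0,33,60+d),barR=m(0,-33,60+d),hinge=m(-16,35,13),tab=m(tx,ty,40),tabtop=m(tx,ty,50),tabbot=m(tx,ty,16),axis=R.from_euler('z',yaw).as_matrix()@N)
E
python3 - <<'E'
from h import *
import pickle
fs=pickle.load(open("fs.pkl","rb")); t,s=fs["top"],fs["side"]
print("bar",tri([(t,341.3,234.7),(s,336.5,210.1)]))
print("tab",tri([(t,375.6,244.3),(s,358.9,207.6)]))
print("tabtop",tri([(t,376.7,244.7),(s,361,202.3)]))
for p in [(572.5,-85.5,-.087,0.0),(572.5,-85.5,-.087,0.1)]:
    m=model(*p)
    for k,v in m.items(): print(k,v.round(1),np.round(proj(t,v),1),np.round(proj(s,v),1))
E
```

```text
bar (array([557.2364328 , -84.12543702, 199.75090808]), [1.5301803032947254, 1.530180303294695])
tab (array([ 541.78359596, -161.86002852,  168.31696265]), [0.39730518771002343, 0.3973051877100721])
tabtop (array([ 538.04305744, -162.35428268,  185.14278322]), [0.8800942596377029, 0.8800942596375729])
mouth [574.5 -85.7 141. ] [341. 232.] [329.4 227.3]
bar [559.1 -84.3 199. ] [341.7 234.5] [335.2 209.9]
barL [562.  -51.5 199. ] [326.6 233.2] [325.9 216.5]
barR [ 556.3 -117.2  199. ] [356.8 235.8] [344.1 203.6]
hinge [558.8 -49.2 149.4] [325.2 238.2] [326.1 234.8]
tab [ 541.9 -163.1  175.5] [376.7 244. ] [359.2 204.8]
tabtop [ 539.3 -162.9  185.2] [377.1 244.5] [360.3 201.9]
tabbot [ 548.  -163.7  152.3] [375.6 242.7] [356.5 211.7]
axis [-0.3  0.   1. ] [304.1 476. ] [553.8 419.4]
mouth [574.5 -85.7 141. ] [341. 232.] [329.4 227.3]
bar [559.1 -84.3 199. ] [341.7 234.5] [335.2 209.9]
barL [562.  -51.5 199. ] [326.6 233.2] [325.9 216.5]
barR [ 556.3 -117.2  199. ] [356.8 235.8] [344.1 203.6]
hinge [558.8 -49.2 149.4] [325.2 238.2] [326.1 234.8]
tab [ 530.9 -161.6  172.6] [375.9 249. ] [362.7 207.7]
tabtop [ 528.3 -161.4  182.3] [376.3 249.6] [363.8 204.8]
tabbot [ 537.  -162.1  149.4] [374.8 247.7] [360.  214.5]
axis [-0.3  0.   1. ] [304.1 476. ] [553.8 419.4]
```

```bash
python3 - <<'E'
from h import *
import pickle
from rig import read_state
fs=pickle.load(open("fs.pkl","rb")); t,s=fs["top"],fs["side"]
print("shelf seam",tri([(t,88,163),(s,86,281)]),tri([(t,85,138),(s,62,260)]))
for z in (0,200,300,500,700): print(z,onz(t,340,170,z).round())
# line: side edge pts vs top edge plane: intersect side rays with plane through top-cam of edge row
e,d1=ray(t,88,163.5);_,d2=ray(t,600,172); n=np.cross(d1,d2)
for u,v in [(86,281),(0,330),(300,145),(480,42)]:
    es,ds=ray(s,u,v); k=n@(e-es)/(n@ds); print((es+k*ds).round())
st=read_state(); print(rot(st["tcp_rot"]).round(3))
for l in (0.02,.3,.6,.9):
    m=model(572,-85.3,-.087,l); print(l,m["tab"].round(1),m["tabtop"].round(1))
for p in [(478,262),(490,275),(460,285),(500,320)]: print(onz(t,*p,150).round())
E
```

```text
shelf seam (array([680.11756478, 417.13961665, 308.94025926]), [3.495103946599957, 3.495103946599955]) (array([725.92511812, 418.71051574, 327.48079165]), [1.602544225815676, 1.602544225815569])
0 [766. -91.   0.]
200 [704. -81. 200.]
300 [673. -77. 300.]
500 [611. -67. 500.]
700 [548. -57. 700.]
[684. 413. 302.]
[683. 535. 309.]
[ 672. -104.  318.]
[  665. -1268.   287.]
[[-0.     0.412 -0.911]
 [ 0.001 -0.911 -0.412]
 [-1.    -0.001 -0.   ]]
0.02 [ 539.2 -162.7  175. ] [ 536.6 -162.5  184.6]
0.3 [ 509.1 -155.   166.8] [ 506.6 -154.7  176.5]
0.6 [ 480.6 -137.5  158.8] [ 478.1 -137.2  168.5]
0.9 [ 458.4 -112.   152.4] [ 455.9 -111.8  162. ]
[ 504. -396.  150.]
[ 475. -422.  150.]
[ 452. -353.  150.]
[ 375. -439.  150.]
```

```bash
python3 - <<'E'
import pickle,cv2
from h import *
fs=pickle.load(open("fs.pkl","rb"))
crop(fs["side"],"pics/s2.png",370,130,530,250,5)
E
```

```text
(no output)
```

View pics/s2.png

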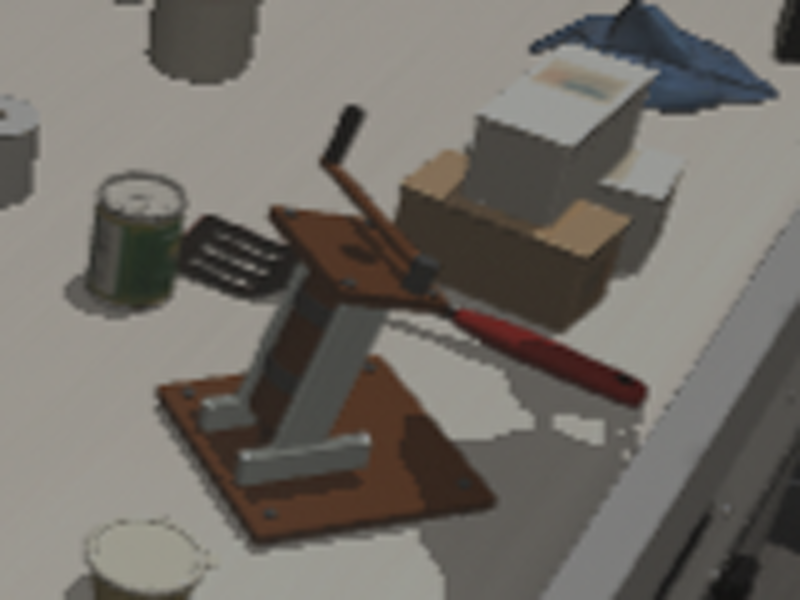

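Candidates for the doser: the steel one at top (338,241) / side (330,260), with a plunger and a black T-bar, and the copper look-alike at top (485,290) / side (437,205), with no plunger. I choose the steel one, and the crop confirms it. The bar triangulates to (557,-84,200) and the model gives (559,-84,199). The tab is at about (540,-163,175), so the latch is at about 0.02.

First I raise the tool and turn the jaws along the doser's x.

Emit:
{"api": "apply_moves", "payload": {"plan": [{"dx":-0.02,"gripper":-0.22},{"dx":-0.02,"yaw":-0.118},{"yaw":-0.118},{"yaw":-0.118},{"yaw":-0.118}], "newtons": 20}}

```text
schema error: expected keys dx, dy, dz, yaw, gripper
```

Emit:
{"api": "apply_moves", "payload": {"plan": [{"yaw":-0.118},{"yaw":-0.118},{"yaw":-0.118},{"yaw":-0.118},{"yaw":-0.117}]}}

```text
schema error: expected keys dx, dy, dz, yaw, gripper
```

Emit:
{"api": "apply_moves", "payload": {"plan": [{"dy":0.015,"dz":-0.03},{"dy":0.015,"dz":-0.03},{"dy":0.015,"dz":-0.03},{"dy":0.015,"dz":-0.03},{"dy":0.015,"dz":-0.03}]}}

```text
schema error: expected keys dx, dy, dz, yaw, gripper
```

Emit:
{"api": "apply_moves", "payload": {"plan": [{"dx":-0.02,"dy":0,"dz":0,"yaw":0,"gripper":-0.22},{"dx":-0.02,"dy":0,"dz":0,"yaw":-0.118,"gripper":-0.22},{"dx":0,"dy":0,"dz":0,"yaw":-0.118,"gripper":-0.22},{"dx":0,"dy":0,"dz":0,"yaw":-0.118,"gripper":-0.22},{"dx":0,"dy":0,"dz":0,"yaw":-0.118,"gripper":-0.22}], "newtons": 20}}

```text
clock: 0.67
ee_pos: [268.0, -592.3, 267.2]
tcp_rot: [-0.309, -0.636, -0.308, 0.636]
force: [-0.1, -0.0, -0.5]
grip_width: 62.9
```

Emit:
{"api": "apply_moves", "payload": {"plan": [{"dx":0,"dy":0,"dz":0,"yaw":-0.118,"gripper":-0.22},{"dx":0,"dy":0,"dz":0,"yaw":-0.118,"gripper":-0.22},{"dx":0,"dy":0,"dz":0,"yaw":-0.118,"gripper":-0.22},{"dx":0,"dy":0,"dz":0,"yaw":-0.118,"gripper":-0.22},{"dx":0,"dy":0,"dz":0,"yaw":-0.117,"gripper":-0.22}]}}

```text
clock: 1.08
ee_pos: [267.8, -592.2, 266.6]
tcp_rot: [0.48, 0.519, 0.48, -0.519]
force: [-0.3, -0.1, -0.3]
grip_width: 36.3
```

Emit:
{"api": "apply_moves", "payload": {"plan": [{"dx":0,"dy":0.015,"dz":-0.03,"yaw":0,"gripper":-0.22},{"dx":0,"dy":0.015,"dz":-0.03,"yaw":0,"gripper":-0.22},{"dx":0,"dy":0.015,"dz":-0.03,"yaw":0,"gripper":-0.22},{"dx":0,"dy":0.015,"dz":-0.03,"yaw":0,"gripper":-0.22},{"dx":0,"dy":0.015,"dz":-0.03,"yaw":0,"gripper":-0.22}]}}

```text
clock: 1.5
ee_pos: [355.8, -447.7, 266.6]
tcp_rot: [-0.478, -0.521, -0.478, 0.521]
force: [0.5, -0.4, -0.1]
grip_width: 36.0
```

Emit:
{"api": "apply_moves", "payload": {"plan": [{"dx":0,"dy":0.015,"dz":-0.03,"yaw":0,"gripper":-0.22},{"dx":0,"dy":0.015,"dz":-0.03,"yaw":0,"gripper":-0.22},{"dx":0,"dy":0.015,"dz":-0.03,"yaw":0,"gripper":-0.22},{"dx":0,"dy":0.015,"dz":-0.03,"yaw":0,"gripper":-0.22},{"dx":0,"dy":0.015,"dz":-0.03,"yaw":0,"gripper":-0.22}]}}

```text
clock: 1.92
ee_pos: [443.3, -304.6, 266.9]
tcp_rot: [-0.478, -0.521, -0.478, 0.521]
force: [0.4, 0.3, 0.4]
grip_width: 35.7
```

Emit:
{"api": "apply_moves", "payload": {"plan": [{"dx":0,"dy":0.015,"dz":-0.03,"yaw":0,"gripper":-0.22},{"dx":0,"dy":0.015,"dz":-0.03,"yaw":0,"gripper":-0.22},{"dx":0,"dy":0.015,"dz":-0.03,"yaw":0,"gripper":-0.22},{"dx":0,"dy":0.015,"dz":-0.03,"yaw":0,"gripper":-0.22},{"dx":0,"dy":0,"dz":0,"yaw":0,"gripper":-0.22}]}}

```text
clock: 2.33
ee_pos: [516.3, -183.2, 267.6]
tcp_rot: [0.481, 0.52, 0.481, -0.517]
force: [0.3, 1.3, -0.2]
grip_width: 35.6
```

```bash
cat > look.py <<'E'
import sys,pickle
from rig import *
from h import *
st=read_state();M=rot(st["tcp_rot"]);print(round(st["clock"],2),st["ee_pos"].round(1),M[:,1].round(3),st["qpos"].round(2),st["force"].round(1),round(st["grip_width"],1))
fs={}
for n in sys.argv[2:]:
    fs[n]=grab_frame(n); cv2.imwrite(f"pics/{n}_{sys.argv[1]}.png",fs[n]["pixels"][:,:,::-1])
pickle.dump(fs,open(f"fs_{sys.argv[1]}.pkl","wb"))
E
python3 look.py a side wrist
```

```text
2.33 [ 516.3 -183.2  267.6] [ 0.997 -0.075  0.003] [ 0.97  0.35 -0.84  1.76  0.28  1.16 -0.03] [ 0.3  1.3 -0.2] 35.6
```

View pics/side_a.png

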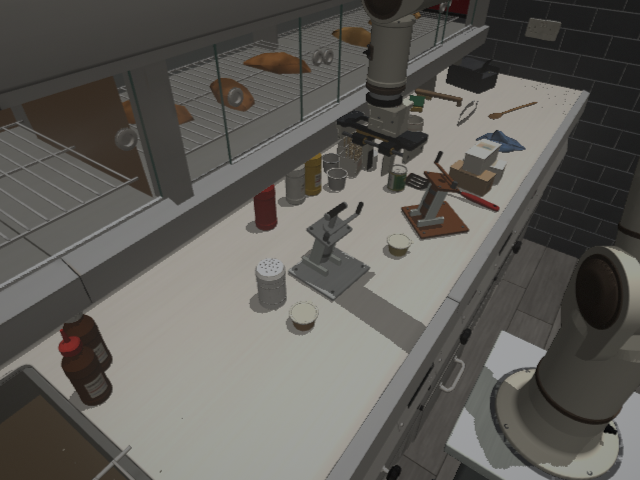

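View pics/wrist_a.png

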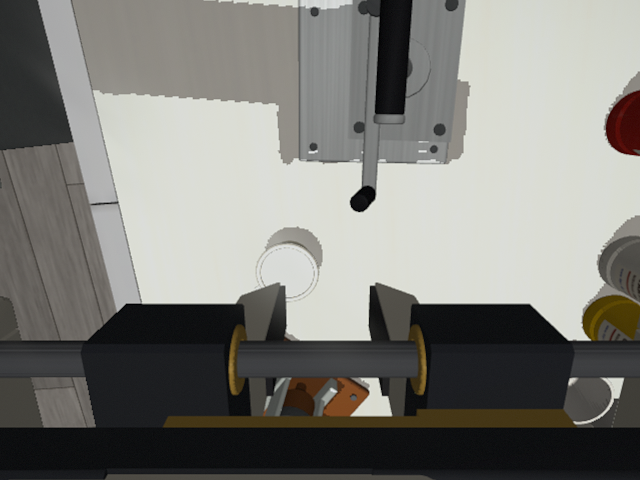

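```bash
python3 - <<'E'
from h import *
import pickle
w=pickle.load(open("fs_a.pkl","rb"))["wrist"]
print(w["eye"],onz(w,359,204,184.6),onz(w,390,118,199))
m=model(572,-85.3,-.087,.02)
for k in ("bar","barR","tabtop","tabbot","hinge"): print(k,np.round(proj(w,m[k]),1),m[k].round(1))
E
```

```text
[ 520.87039584 -107.72241215  424.65625004] [ 536.51546196 -161.61866047  184.6       ] [ 554.71455312 -112.69948985  199.        ]
bar [395.8  59.8] [558.6 -84.1 199. ]
barR [392.2 126.1] [ 555.8 -117.   199. ]
tabtop [359.3 205.4] [ 536.6 -162.5  184.6]
tabbot [368.3 195.1] [ 545.3 -163.3  151.8]
hinge [380.2   7.6] [558.3 -49.  149.4]
```

Emit:
{"api": "apply_moves", "payload": {"plan": [{"dx":0,"dy":0.014,"dz":-0.021,"yaw":0.01,"gripper":-0.22},{"dx":0.03,"dy":0,"dz":0,"yaw":0,"gripper":-0.22},{"dx":0.03,"dy":0,"dz":0,"yaw":0,"gripper":-0.22},{"dx":0,"dy":0,"dz":0,"yaw":0,"gripper":-0.22},{"dx":0,"dy":0,"dz":0,"yaw":0,"gripper":-0.22}]}}

```text
clock: 2.85
ee_pos: [526.6, -173.2, 205.5]
tcp_rot: [-0.474, -0.523, -0.476, 0.524]
force: [0.7, -0.1, 0.8]
grip_width: 35.8
```

```bash
python3 look.py b side wrist
```

```text
2.85 [ 526.6 -173.2  205.5] [ 0.995 -0.097 -0.004] [ 0.9   0.43 -0.8   1.8   0.35  1.06 -0.13] [ 0.7 -0.1  0.8] 35.8
```

View pics/wrist_b.png

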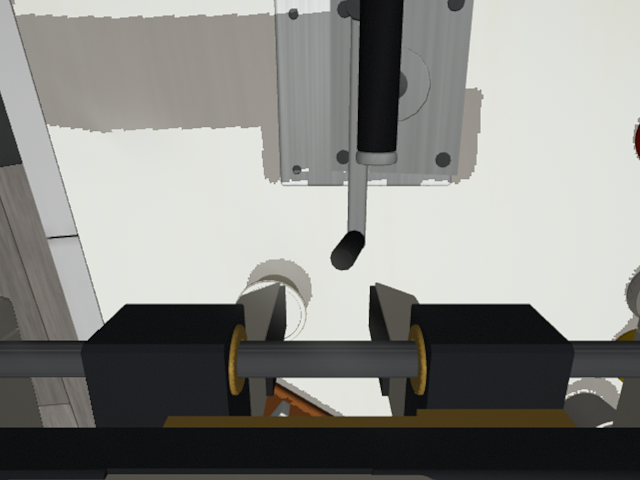

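Emit:
{"api": "apply_moves", "payload": {"plan": [{"dx":0,"dy":0.0035,"dz":-0.0105,"yaw":0,"gripper":-0.22},{"dx":0,"dy":0,"dz":0,"yaw":0,"gripper":-0.22},{"dx":0.019,"dy":0,"dz":0,"yaw":0,"gripper":-0.22},{"dx":0.018,"dy":0,"dz":0,"yaw":0,"gripper":-0.22},{"dx":0,"dy":0,"dz":0,"yaw":0,"gripper":-0.22}]}}

```text
clock: 3.37
ee_pos: [531.6, -161.2, 168.0]
tcp_rot: [-0.475, -0.522, -0.477, 0.524]
force: [-0.7, -0.2, 0.2]
grip_width: 35.7
```

```bash
python3 look.py c side wrist; python3 - <<'E'
from h import *
import pickle
crop(pickle.load(open("fs_c.pkl","rb"))["side"],"pics/c_s.png",260,100,460,250,4)
E
```

```text
3.37 [ 531.6 -161.2  168. ] [ 0.996 -0.094 -0.003] [ 0.86  0.48 -0.78  1.84  0.4   0.99 -0.19] [-0.7 -0.2  0.2] 35.7
```

View pics/wrist_c.png

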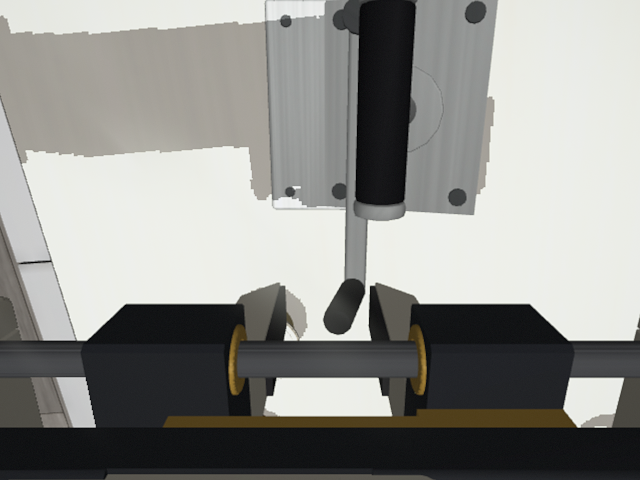

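View pics/c_s.png

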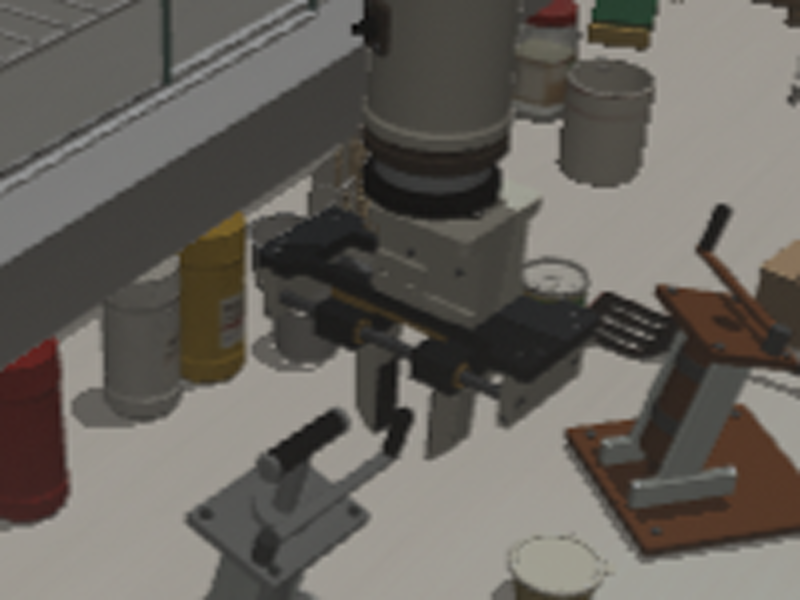

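Emit:
{"api": "apply_moves", "payload": {"plan": [{"dx":0.001,"dy":-0.008,"dz":0.0,"yaw":0,"gripper":-0.22},{"dx":0.0015,"dy":-0.009,"dz":-0.0005,"yaw":0,"gripper":-0.22},{"dx":0.0015,"dy":-0.0085,"dz":-0.001,"yaw":0,"gripper":-0.22},{"dx":0.002,"dy":-0.0085,"dz":-0.002,"yaw":0,"gripper":-0.22},{"dx":0,"dy":0,"dz":0,"yaw":0,"gripper":-0.22}]}}

```text
clock: 3.88
ee_pos: [497.0, -154.6, 163.5]
tcp_rot: [-0.475, -0.522, -0.476, 0.524]
force: [0.6, -0.3, -0.7]
grip_width: 35.8
```

```bash
python3 look.py d wrist top
```

```text
3.88 [ 497.  -154.6  163.5] [ 0.996 -0.095 -0.002] [ 0.9   0.43 -0.8   1.92  0.38  0.95 -0.18] [ 0.6 -0.3 -0.7] 35.8
```

View pics/wrist_d.png

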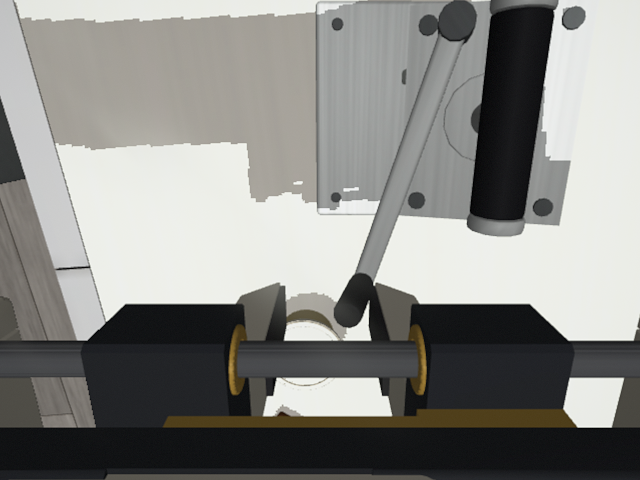

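Emit:
{"api": "apply_moves", "payload": {"plan": [{"dx":0.002,"dy":-0.008,"dz":-0.003,"yaw":0,"gripper":-0.22},{"dx":0.002,"dy":-0.0075,"dz":-0.0035,"yaw":0,"gripper":-0.22},{"dx":0.002,"dy":-0.0075,"dz":-0.004,"yaw":0,"gripper":-0.22},{"dx":0.003,"dy":-0.007,"dz":-0.005,"yaw":0,"gripper":-0.22},{"dx":0,"dy":0,"dz":0,"yaw":0,"gripper":-0.22}]}}

```text
clock: 4.4
ee_pos: [468.9, -135.0, 153.9]
tcp_rot: [-0.475, -0.522, -0.477, 0.523]
force: [-0.7, 0.2, -0.4]
grip_width: 35.9
```

Emit:
{"api": "apply_moves", "payload": {"plan": [{"dx":0.0015,"dy":-0.0065,"dz":-0.0055,"yaw":0,"gripper":-0.22},{"dx":0.0015,"dy":-0.006,"dz":-0.006,"yaw":0,"gripper":-0.22},{"dx":0.0015,"dy":-0.005,"dz":-0.006,"yaw":0,"gripper":-0.22},{"dx":0.001,"dy":-0.003,"dz":-0.004,"yaw":0,"gripper":-0.22},{"dx":0,"dy":0,"dz":0,"yaw":0,"gripper":-0.22}]}}

```text
clock: 4.82
ee_pos: [451.8, -112.0, 149.0]
tcp_rot: [-0.476, -0.523, -0.476, 0.523]
force: [0.0, 0.7, -0.3]
grip_width: 35.6
```

```bash
python3 look.py e wrist top
```

```text
4.82 [ 451.8 -112.   149. ] [ 0.996 -0.093 -0.001] [ 0.9   0.35 -0.83  2.06  0.34  0.87 -0.22] [ 0.   0.7 -0.3] 35.6
```

View pics/wrist_e.png

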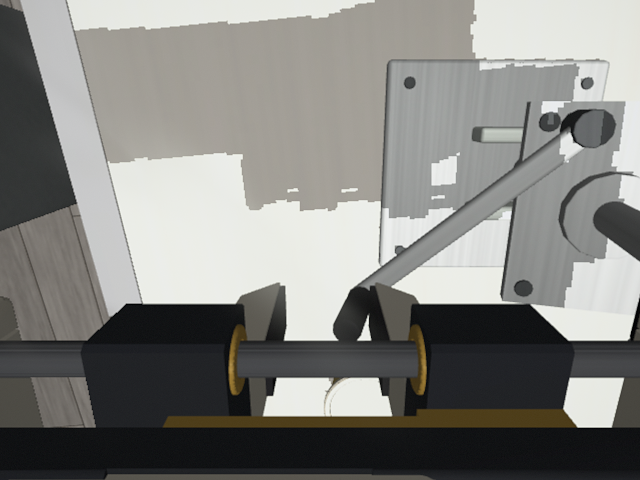

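Emit:
{"api": "apply_moves", "payload": {"plan": [{"dx":0,"dy":-0.0015,"dz":-0.001,"yaw":0,"gripper":-0.22},{"dx":0,"dy":-0.0015,"dz":-0.001,"yaw":0,"gripper":-0.22},{"dx":0,"dy":-0.0015,"dz":0,"yaw":0,"gripper":-0.22},{"dx":0,"dy":0,"dz":0,"yaw":0,"gripper":-0.22}]}}

```text
clock: 5.25
ee_pos: [448.8, -110.7, 149.4]
tcp_rot: [0.476, 0.523, 0.476, -0.523]
force: [1.3, 0.8, 0.0]
grip_width: 35.7
```

Emit:
{"api": "apply_moves", "payload": {"plan": [{"dx":0,"dy":-0.001,"dz":0,"yaw":0,"gripper":-0.22},{"dx":0,"dy":0,"dz":0,"yaw":0,"gripper":-0.22}]}}

```text
clock: 5.42
ee_pos: [447.9, -110.7, 149.4]
tcp_rot: [0.476, 0.523, 0.476, -0.523]
force: [1.8, 2.3, 0.4]
grip_width: 35.7
```

Emit:
{"api": "apply_moves", "payload": {"plan": [{"dx":0,"dy":-0.001,"dz":0,"yaw":0,"gripper":-0.22},{"dx":0,"dy":0,"dz":0,"yaw":0,"gripper":-0.22}]}}

```text
clock: 5.58
ee_pos: [447.0, -110.5, 149.5]
tcp_rot: [0.476, 0.523, 0.476, -0.523]
force: [3.0, 1.1, 0.0]
grip_width: 35.7
```

```bash
python3 look.py f wrist top; python3 - <<'E'
from h import *
import pickle
w=pickle.load(open("fs_f.pkl","rb"))["wrist"]
for l in (.8,.85,.9):
    m=model(572,-85.3,-.087,l)
    print(l,[ (k,np.round(proj(w,m[k]),1)) for k in ("hinge","tabbot","tabtop")],m["tab"].round(1))
E
```

```text
5.58 [ 447.  -110.5  149.5] [ 0.996 -0.095  0.001] [ 0.91  0.34 -0.84  2.07  0.34  0.86 -0.22] [3.  1.1 0. ] 35.7
0.8 [('hinge', array([604. , 133.9])), ('tabbot', array([378.9, 305.5])), ('tabtop', array([367.3, 343. ]))] [ 465.  -121.3  154.3]
0.85 [('hinge', array([604. , 133.9])), ('tabbot', array([371. , 296.7])), ('tabtop', array([357.9, 332.4]))] [ 461.6 -116.7  153.3]
0.9 [('hinge', array([604. , 133.9])), ('tabbot', array([363.6, 287.5])), ('tabtop', array([349. , 321.5]))] [ 458.4 -112.   152.4]
```

View pics/wrist_f.png

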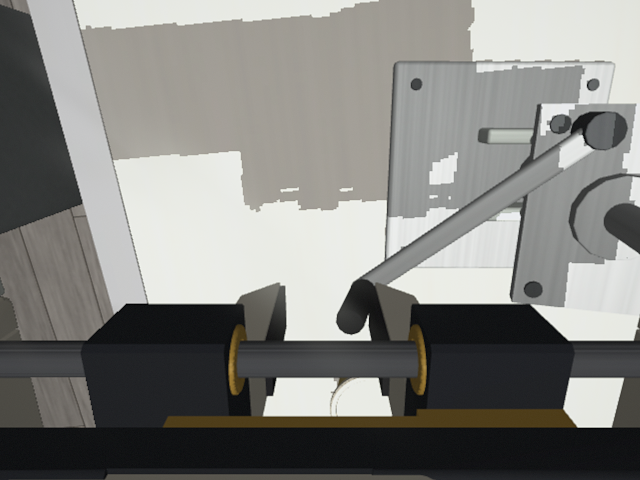

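Emit:
{"api": "apply_moves", "payload": {"plan": [{"dx":0,"dy":0.008,"dz":0,"yaw":0,"gripper":-0.22},{"dx":0,"dy":0,"dz":0,"yaw":0,"gripper":-0.22},{"dx":-0.03,"dy":0,"dz":0,"yaw":0,"gripper":-0.22},{"dx":-0.035,"dy":0,"dz":0,"yaw":0,"gripper":-0.22},{"dx":-0.03,"dy":0,"dz":0,"yaw":0,"gripper":0.3}]}}

```text
clock: 6.1
ee_pos: [453.6, -111.3, 245.0]
tcp_rot: [-0.475, -0.523, -0.477, 0.523]
force: [1.1, -0.0, 0.9]
grip_width: 39.2
```

Emit:
{"api": "apply_moves", "payload": {"plan": [{"dx":0,"dy":0.025,"dz":-0.009,"yaw":0,"gripper":0.3},{"dx":0,"dy":0.025,"dz":-0.009,"yaw":0,"gripper":0.3},{"dx":0,"dy":0.025,"dz":-0.009,"yaw":0,"gripper":0.3},{"dx":0,"dy":0.02,"dz":-0.009,"yaw":0,"gripper":0.3},{"dx":0,"dy":0,"dz":0,"yaw":0,"gripper":0.3}]}}

```text
clock: 6.52
ee_pos: [555.3, -83.2, 244.0]
tcp_rot: [0.476, 0.524, 0.476, -0.522]
force: [-0.1, 0.3, 1.1]
grip_width: 59.1
```

```bash
python3 look.py g wrist top side;python3 - <<'E'
from h import *
import pickle
F=pickle.load(open("fs_g.pkl","rb"))
m=model(572,-85.3,-.087,.9)
for n in F: print(n,[(k,np.round(proj(F[n],m[k]),1)) for k in ("barL","bar","barR","tabtop")])
crop(F["side"],"pics/g_s.png",240,100,440,250,4)
E
```

```text
6.52 [555.3 -83.2 244. ] [ 0.996 -0.094  0.001] [ 0.78  0.42 -0.87  1.75  0.34  1.14 -0.29] [-0.1  0.3  1.1] 59.1
wrist [('barL', array([332.6, 209. ])), ('bar', array([332.8, 269. ])), ('barR', array([333. , 323.9])), ('tabtop', array([178.6, 301.6]))]
top [('barL', array([326.5, 233.4])), ('bar', array([341.6, 234.8])), ('barR', array([356.7, 236.1])), ('tabtop', array([353.5, 283.1]))]
side [('barL', array([326. , 216.6])), ('bar', array([335.3, 210. ])), ('barR', array([344.3, 203.8])), ('tabtop', array([379.4, 233.2]))]
```

View pics/wrist_g.png

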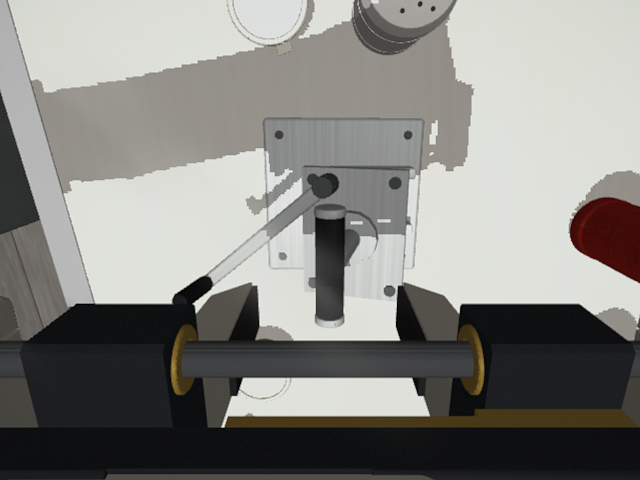

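View pics/g_s.png

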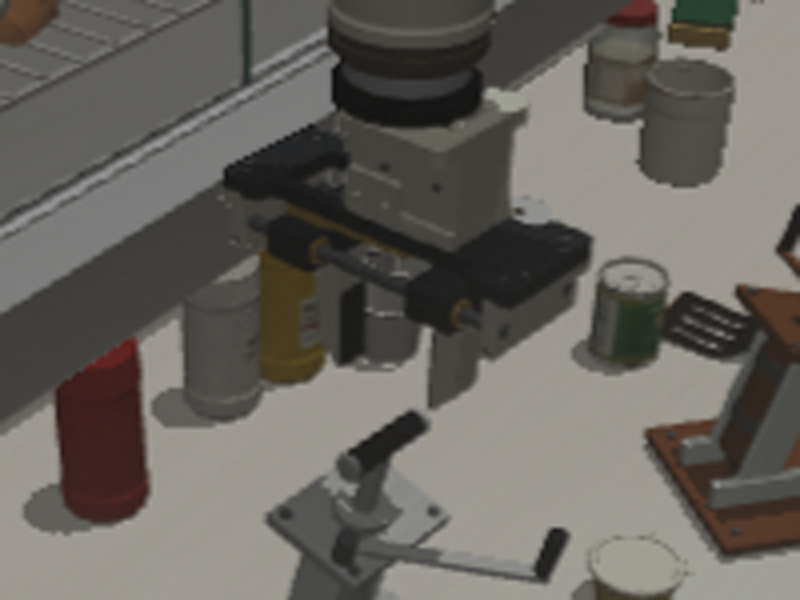

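Emit:
{"api": "apply_moves", "payload": {"plan": [{"dx":0.02,"dy":0.002,"dz":0.001,"yaw":0,"gripper":0.3},{"dx":0.025,"dy":0,"dz":0,"yaw":0,"gripper":0.3},{"dx":0.02,"dy":0,"dz":0,"yaw":0,"gripper":0.3},{"dx":0,"dy":0,"dz":0,"yaw":0,"gripper":0.3},{"dx":0,"dy":0,"dz":0,"yaw":0,"gripper":0.3}]}}

```text
clock: 7.08
ee_pos: [552.5, -86.6, 178.6]
tcp_rot: [-0.475, -0.522, -0.476, 0.524]
force: [0.6, 0.5, 0.5]
grip_width: 59.4
```

```bash
python3 look.py i wrist side; python3 - <<'E'
from h import *
import pickle
F=pickle.load(open("fs_i.pkl","rb"))
m=model(572,-85.3,-.087,.9)
for n in F: print(n,[(k,np.round(proj(F[n],m[k]),1)) for k in ("barL","bar","barR","tabtop")])
crop(F["side"],"pics/i_s.png",240,100,440,250,4)
E
```

```text
7.08 [552.5 -86.6 178.6] [ 0.995 -0.096 -0.003] [ 0.74  0.49 -0.82  1.82  0.41  1.02 -0.34] [0.6 0.5 0.5] 59.4
wrist [('barL', array([341.8, 240.7])), ('bar', array([341.6, 323.5])), ('barR', array([341.5, 396.5])), ('tabtop', array([137.2, 353.5]))]
side [('barL', array([326. , 216.6])), ('bar', array([335.3, 210. ])), ('barR', array([344.3, 203.8])), ('tabtop', array([379.4, 233.2]))]
```

View pics/wrist_i.png

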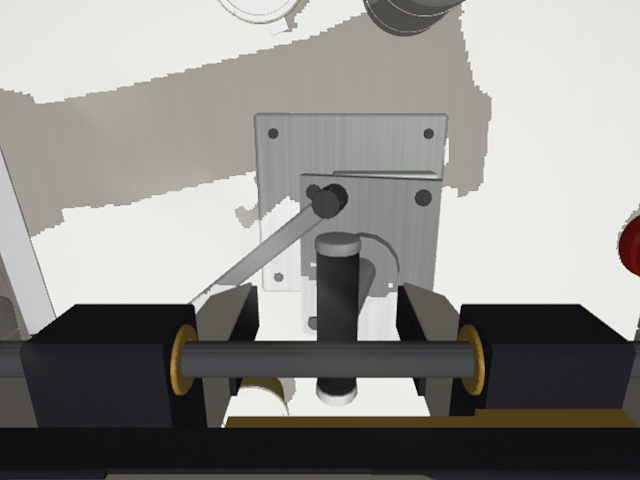

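View pics/i_s.png

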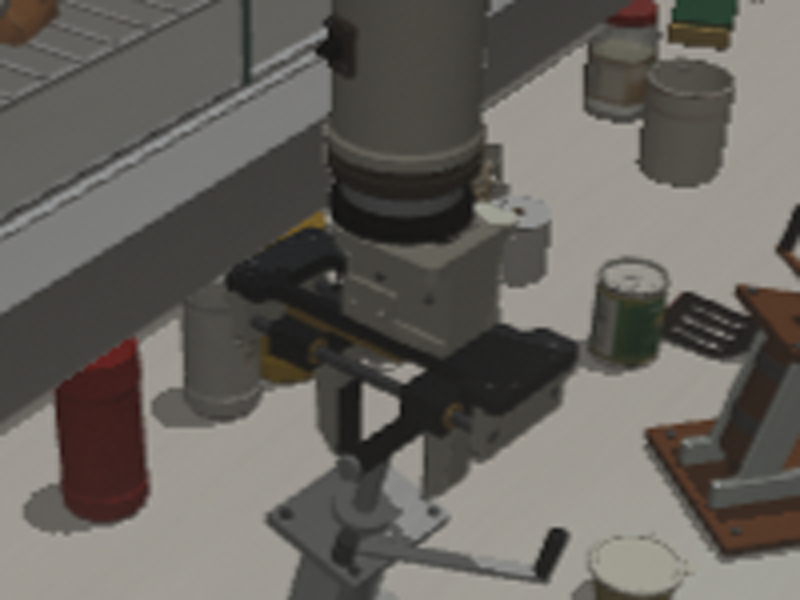

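Emit:
{"api": "apply_moves", "payload": {"plan": [{"dx":0,"dy":0.0045,"dz":-0.0025,"yaw":0,"gripper":0.3},{"dx":0,"dy":0,"dz":0,"yaw":0,"gripper":0.3},{"dx":0,"dy":0,"dz":0,"yaw":0,"gripper":-0.4},{"dx":0,"dy":0,"dz":0,"yaw":0,"gripper":-0.4},{"dx":0,"dy":0,"dz":0,"yaw":0,"gripper":-0.4}], "newtons": 8}}

```text
clock: 7.6
ee_pos: [559.1, -83.8, 179.5]
tcp_rot: [0.476, 0.523, 0.476, -0.523]
force: [-0.6, -0.8, -0.4]
grip_width: 44.2
```

Emit:
{"api": "apply_moves", "payload": {"plan": [{"dx":0,"dy":0,"dz":0,"yaw":0,"gripper":-0.5},{"dx":0,"dy":0,"dz":0,"yaw":0,"gripper":-0.55},{"dx":0,"dy":0,"dz":0,"yaw":0,"gripper":-0.6}]}}

```text
clock: 7.85
ee_pos: [559.0, -83.8, 179.2]
tcp_rot: [-0.476, -0.523, -0.476, 0.523]
force: [0.4, -0.4, -1.2]
grip_width: 24.2
```

```bash
python3 look.py j wrist
```

```text
7.85 [559.  -83.8 179.2] [ 0.995 -0.095 -0.   ] [ 0.73  0.5  -0.82  1.8   0.42  1.03 -0.35] [ 0.4 -0.4 -1.2] 24.2
```

View pics/wrist_j.png

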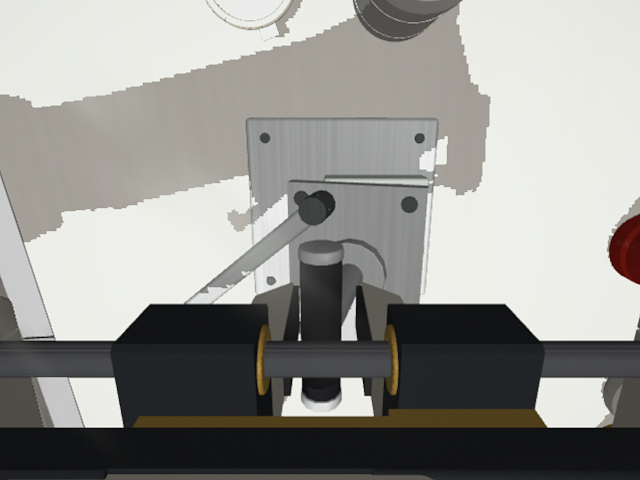

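Emit:
{"api": "apply_moves", "payload": {"plan": [{"dx":0,"dy":-0.0018,"dz":0,"yaw":0,"gripper":-0.5},{"dx":0,"dy":0,"dz":0,"yaw":0,"gripper":-0.6},{"dx":0,"dy":0,"dz":0,"yaw":0,"gripper":-0.7},{"dx":0,"dy":0,"dz":0,"yaw":0,"gripper":-0.8},{"dx":0,"dy":0,"dz":0,"yaw":0,"gripper":-0.8}]}}

```text
clock: 8.32
ee_pos: [557.1, -83.6, 179.2]
tcp_rot: [-0.476, -0.523, -0.476, 0.523]
force: [-0.4, -0.9, -0.4]
grip_width: 19.6
```

Emit:
{"api": "apply_moves", "payload": {"plan": [{"dx":0,"dy":0,"dz":0,"yaw":0,"gripper":-1},{"dx":0,"dy":0,"dz":0,"yaw":0,"gripper":-1},{"dx":0,"dy":0,"dz":0,"yaw":0,"gripper":-1}], "newtons": 40}}

```text
clock: 8.57
ee_pos: [557.3, -83.7, 179.3]
tcp_rot: [0.476, 0.523, 0.476, -0.523]
force: [-2.4, -0.3, 0.8]
grip_width: 18.0
```

Emit:
{"api": "apply_moves", "payload": {"plan": [{"dx":0,"dy":0,"dz":0,"yaw":0,"gripper":-1},{"dx":0,"dy":0,"dz":0,"yaw":0,"gripper":-1},{"dx":0,"dy":0,"dz":0,"yaw":0,"gripper":-1}]}}

```text
clock: 8.82
ee_pos: [557.3, -83.7, 179.3]
tcp_rot: [0.476, 0.523, 0.476, -0.523]
force: [-1.1, -0.4, 1.7]
grip_width: 18.1
```

```bash
python3 look.py k wrist side; python3 - <<'E'
from h import *
import pickle
F=pickle.load(open("fs_k.pkl","rb"))
crop(F["side"],"pics/k_s.png",260,140,400,260,5)
E
```

```text
8.82 [557.3 -83.7 179.3] [ 0.995 -0.095  0.   ] [ 0.74  0.49 -0.82  1.81  0.42  1.02 -0.34] [-1.1 -0.4  1.7] 18.1
```

View pics/k_s.png

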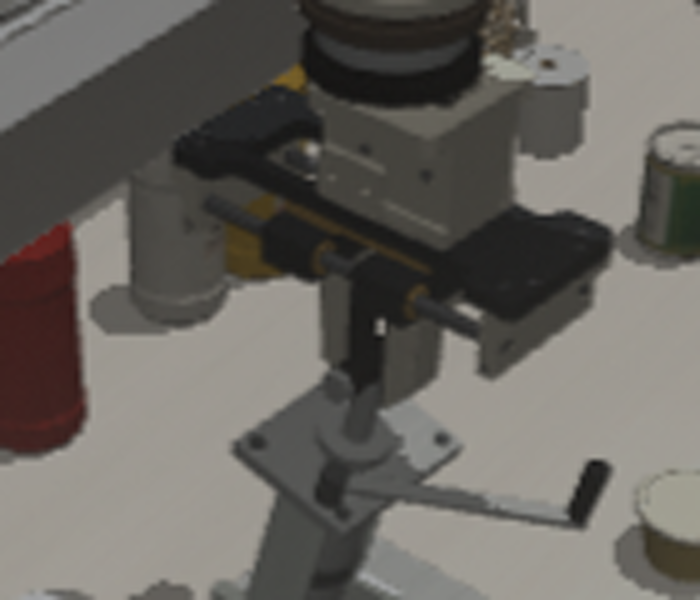

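View pics/wrist_k.png

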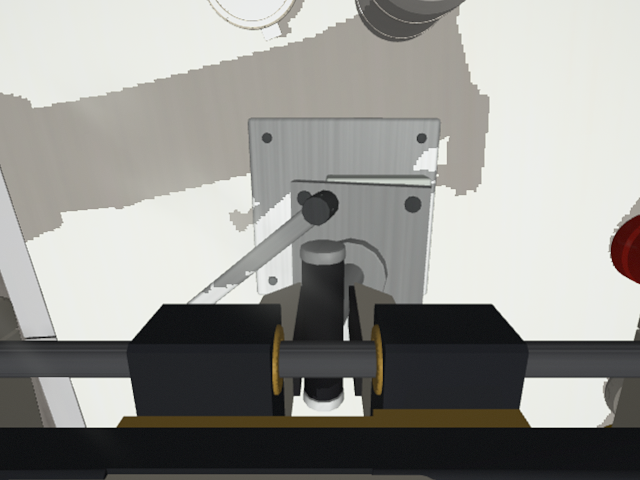

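Emit:
{"api": "apply_moves", "payload": {"plan": [{"dx":-0.0029,"dy":-0.0008,"dz":0,"yaw":0,"gripper":-1},{"dx":-0.0029,"dy":-0.0008,"dz":0,"yaw":0,"gripper":-1},{"dx":-0.0029,"dy":-0.0008,"dz":0,"yaw":0,"gripper":-1},{"dx":-0.0029,"dy":-0.0007,"dz":0,"yaw":0,"gripper":-1},{"dx":0,"dy":0,"dz":0,"yaw":0,"gripper":-1}]}}

```text
clock: 9.33
ee_pos: [554.8, -83.4, 191.7]
tcp_rot: [0.476, 0.524, 0.475, -0.523]
force: [3.6, -0.1, -0.4]
grip_width: 17.8
```

```bash
python3 look.py l wrist side; python3 - <<'E'
from h import *
import pickle
F=pickle.load(open("fs_l.pkl","rb"))
crop(F["side"],"pics/l_s.png",260,140,400,260,5)
E
```

```text
9.33 [554.8 -83.4 191.7] [ 0.995 -0.095  0.002] [ 0.75  0.47 -0.83  1.8   0.4   1.04 -0.33] [ 3.6 -0.1 -0.4] 17.8
```

View pics/l_s.png

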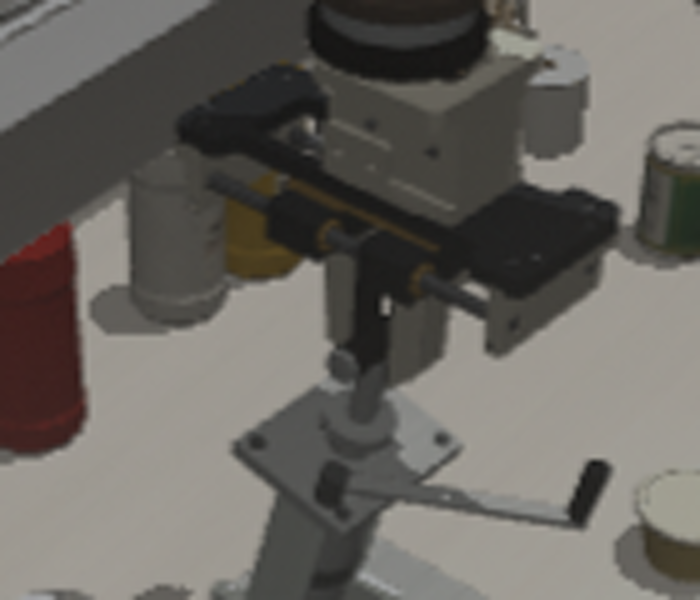

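Emit:
{"api": "apply_moves", "payload": {"plan": [{"dx":-0.004,"dy":-0.0011,"dz":0,"yaw":0,"gripper":-1},{"dx":-0.004,"dy":-0.0011,"dz":0,"yaw":0,"gripper":-1},{"dx":-0.004,"dy":-0.0011,"dz":0,"yaw":0,"gripper":-1},{"dx":-0.004,"dy":-0.0011,"dz":0,"yaw":0,"gripper":-1},{"dx":-0.004,"dy":-0.0011,"dz":0,"yaw":0,"gripper":-1}]}}

```text
clock: 9.85
ee_pos: [548.6, -82.8, 211.2]
tcp_rot: [0.476, 0.523, 0.476, -0.523]
force: [5.1, -0.3, -5.1]
grip_width: 18.1
```

Emit:
{"api": "apply_moves", "payload": {"plan": [{"dx":-0.004,"dy":-0.0011,"dz":0,"yaw":0,"gripper":-1},{"dx":-0.004,"dy":-0.0011,"dz":0,"yaw":0,"gripper":-1},{"dx":-0.004,"dy":-0.0011,"dz":0,"yaw":0,"gripper":-1},{"dx":-0.004,"dy":-0.001,"dz":0,"yaw":0,"gripper":-1},{"dx":0,"dy":0,"dz":0,"yaw":0,"gripper":-1}]}}

```text
clock: 10.27
ee_pos: [544.6, -82.4, 227.9]
tcp_rot: [0.476, 0.523, 0.475, -0.523]
force: [2.9, -0.3, 0.1]
grip_width: 18.0
```

```bash
python3 look.py m wrist side; python3 - <<'E'
from h import *
import pickle
F=pickle.load(open("fs_m.pkl","rb"))
crop(F["side"],"pics/m_s.png",280,170,380,250,8)
E
```

```text
10.27 [544.6 -82.4 227.9] [ 0.995 -0.095  0.001] [ 0.79  0.41 -0.86  1.79  0.35  1.1  -0.3 ] [ 2.9 -0.3  0.1] 18.0
```

View pics/m_s.png

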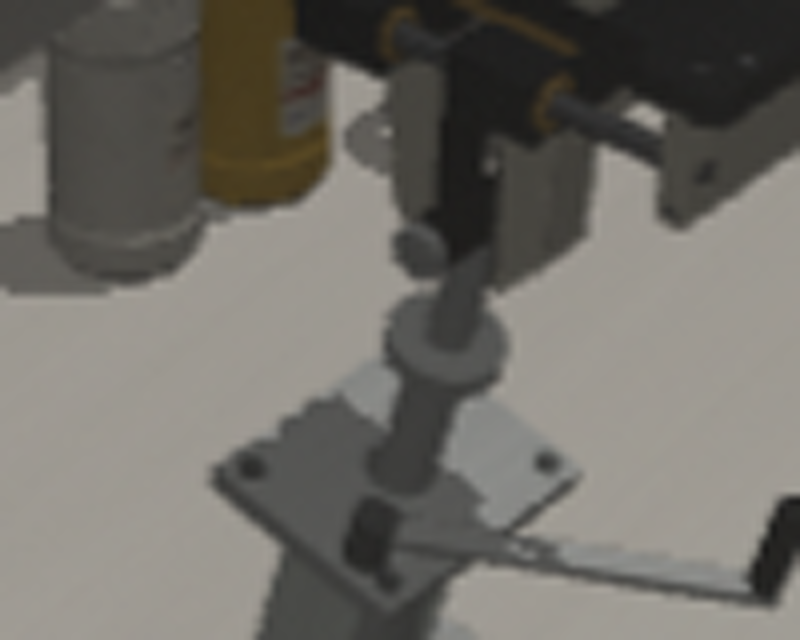

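View pics/wrist_m.png

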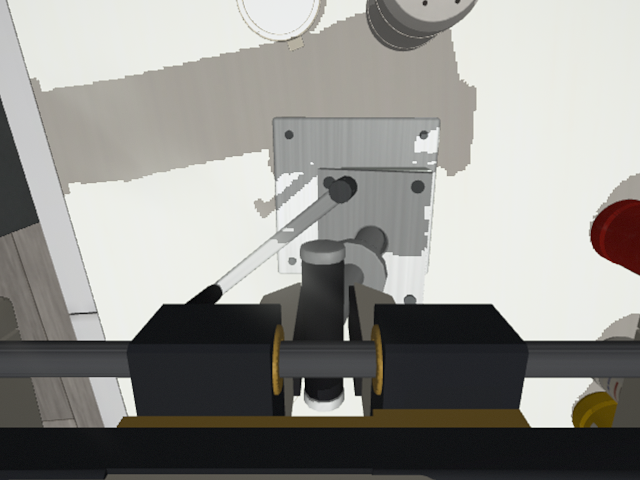

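Emit:
{"api": "apply_moves", "payload": {"plan": [{"dx":-0.003,"dy":-0.0008,"dz":0,"yaw":0,"gripper":-1},{"dx":-0.003,"dy":-0.0008,"dz":0,"yaw":0,"gripper":-1},{"dx":-0.003,"dy":-0.0008,"dz":0,"yaw":0,"gripper":-1},{"dx":0,"dy":0,"dz":0,"yaw":0,"gripper":-1},{"dx":0,"dy":0,"dz":0,"yaw":0,"gripper":-1}]}}

```text
clock: 10.78
ee_pos: [542.1, -82.2, 236.2]
tcp_rot: [-0.476, -0.523, -0.476, 0.523]
force: [3.5, -0.2, -0.5]
grip_width: 18.1
```

```bash
python3 look.py n wrist side; python3 - <<'E'
from h import *
import pickle
F=pickle.load(open("fs_n.pkl","rb"))
for d in (56,58,60,62):
    m=model(572,-85.3,-.087,.9,d)
    fl=m["mouth"]+d*m["axis"]*0
    a=m["bar"]-m["mouth"];a/=np.linalg.norm(a)
    print(d,"side flange under",np.round(proj(F["side"],m["mouth"]+d*a),1),"barL",np.round(proj(F["side"],m["barL"]),1),"wrist barL",np.round(proj(F["wrist"],m["barL"]),1))
crop(F["side"],"pics/n_s.png",280,170,380,250,8)
crop(F["wrist"],"pics/n_w.png",240,130,440,280,4)
E
```

```text
10.78 [542.1 -82.2 236.2] [ 0.995 -0.095  0.   ] [ 0.79  0.4  -0.87  1.79  0.34  1.11 -0.29] [ 3.5 -0.2 -0.5] 18.1
56 side flange under [334.9 211.2] barL [331.6 198.8] wrist barL [331.9 247. ]
58 side flange under [335.1 210.6] barL [331.8 198.1] wrist barL [330.5 248.7]
60 side flange under [335.3 210. ] barL [332.  197.4] wrist barL [329.2 250.5]
62 side flange under [335.5 209.4] barL [332.2 196.8] wrist barL [327.7 252.3]
```

View pics/n_s.png

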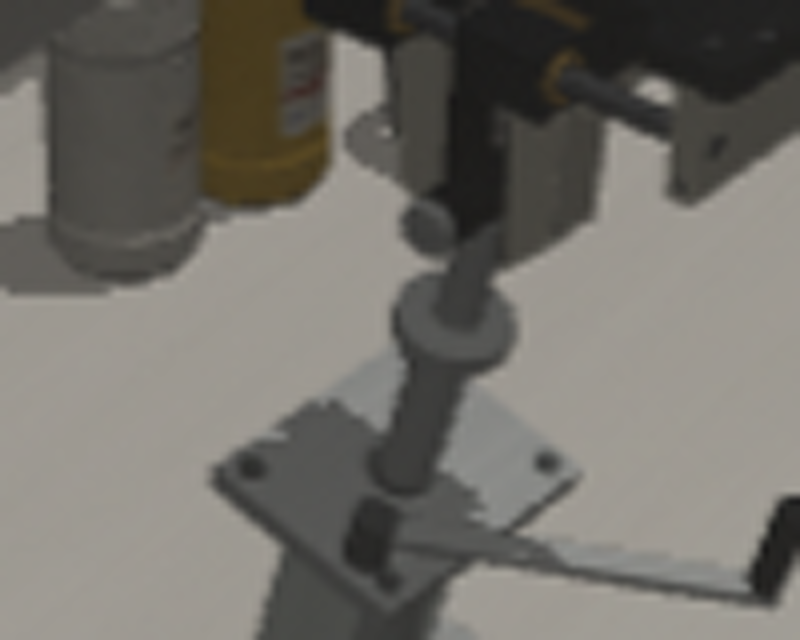

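View pics/n_w.png

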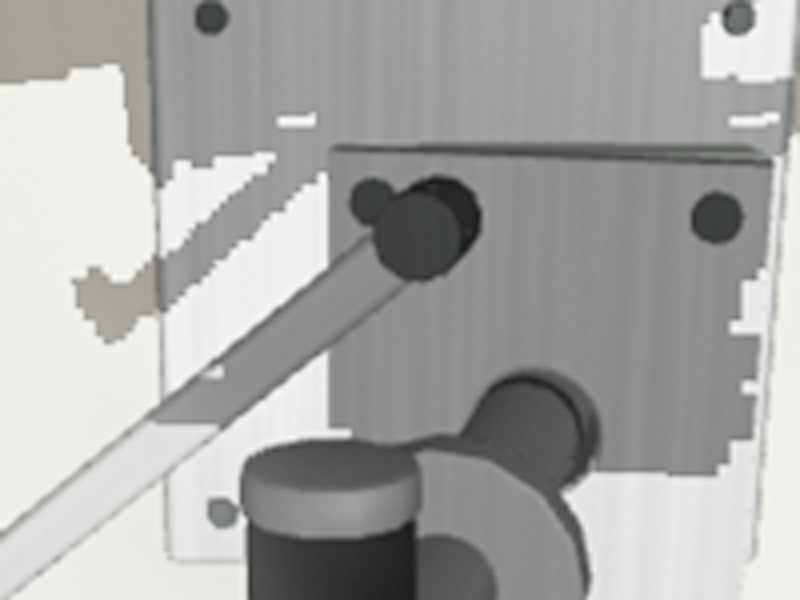

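Emit:
{"api": "apply_moves", "payload": {"plan": [{"dx":-0.0013,"dy":-0.0004,"dz":0,"yaw":0,"gripper":-1},{"dx":0,"dy":0,"dz":0,"yaw":0,"gripper":-1},{"dx":0,"dy":0,"dz":0,"yaw":0,"gripper":-1},{"dx":0,"dy":0,"dz":0,"yaw":0,"gripper":-1},{"dx":0,"dy":0,"dz":0,"yaw":0,"gripper":-1}]}}

```text
clock: 11.3
ee_pos: [541.6, -82.2, 237.0]
tcp_rot: [-0.476, -0.523, -0.476, 0.523]
force: [4.2, -1.1, -3.9]
grip_width: 17.9
```

```bash
python3 look.py o wrist side top; python3 - <<'E'
from h import *
import pickle
F=pickle.load(open("fs_o.pkl","rb"))
crop(F["side"],"pics/o_s.png",310,195,350,240,13)
crop(F["wrist"],"pics/o_w.png",320,200,420,275,8)
E
```

```text
11.3 [541.6 -82.2 237. ] [ 0.995 -0.095 -0.   ] [ 0.8   0.4  -0.87  1.79  0.34  1.11 -0.28] [ 4.2 -1.1 -3.9] 17.9
```

View pics/o_s.png

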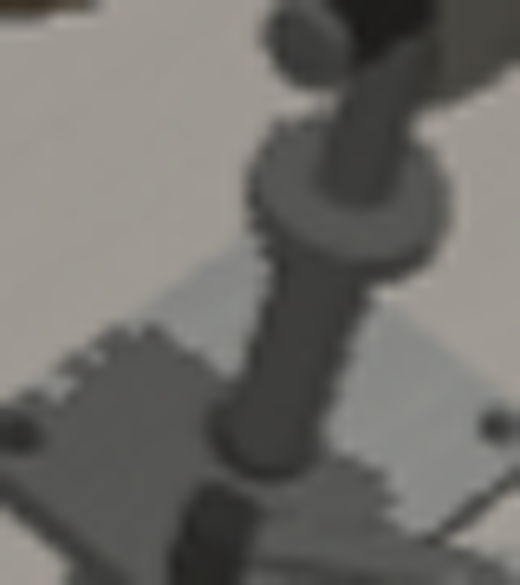

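View pics/o_w.png

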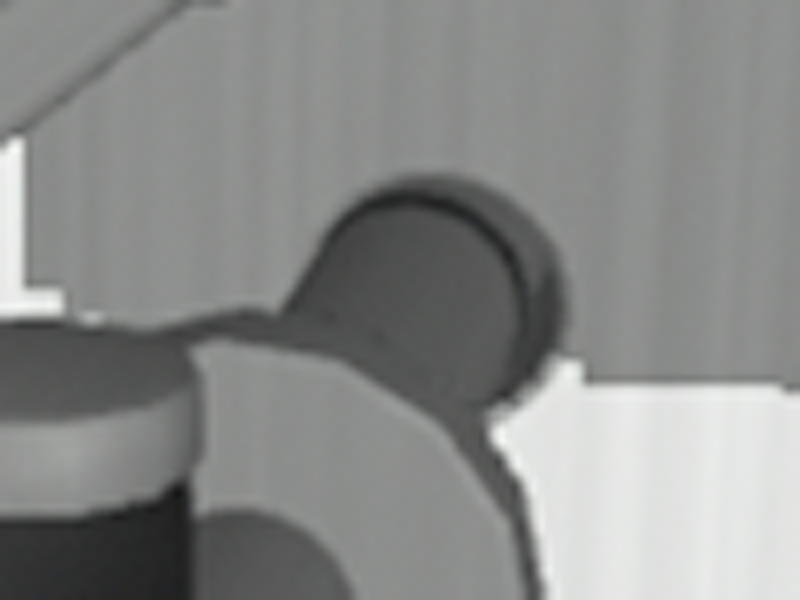

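View pics/top_o.png

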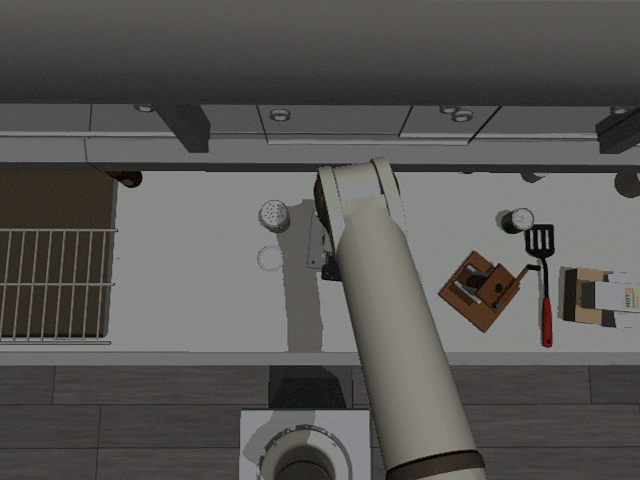

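Emit:
{"api": "apply_moves", "payload": {"plan": [{"dx":-0.0007,"dy":-0.0002,"dz":0,"yaw":0,"gripper":-1},{"dx":0,"dy":0,"dz":0,"yaw":0,"gripper":-1},{"dx":0,"dy":0,"dz":0,"yaw":0,"gripper":-1},{"dx":0,"dy":0,"dz":0,"yaw":0,"gripper":-1},{"dx":0,"dy":0,"dz":0,"yaw":0,"gripper":-1}]}}

```text
clock: 11.87
ee_pos: [541.3, -82.1, 237.7]
tcp_rot: [-0.476, -0.523, -0.476, 0.523]
force: [5.6, -0.6, -3.5]
grip_width: 18.3
```

```bash
python3 look.py p wrist side; python3 - <<'E'
from h import *
import pickle
F=pickle.load(open("fs_p.pkl","rb"))
crop(F["wrist"],"pics/p_w.png",320,200,420,275,8)
crop(F["side"],"pics/p_s.png",230,180,430,330,4)
E
```

```text
11.87 [541.3 -82.1 237.7] [ 0.995 -0.095 -0.   ] [ 0.8   0.4  -0.87  1.79  0.34  1.11 -0.28] [ 5.6 -0.6 -3.5] 18.3
```

View pics/p_w.png

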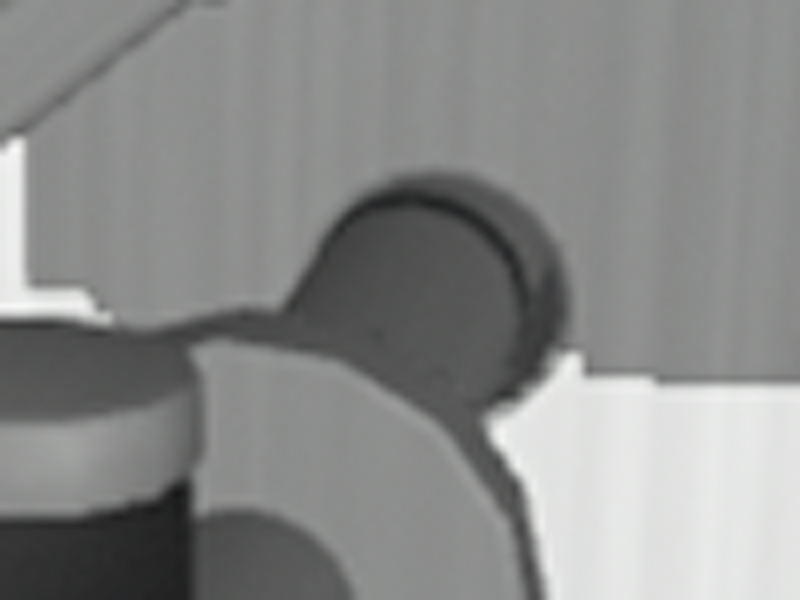

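View pics/p_s.png

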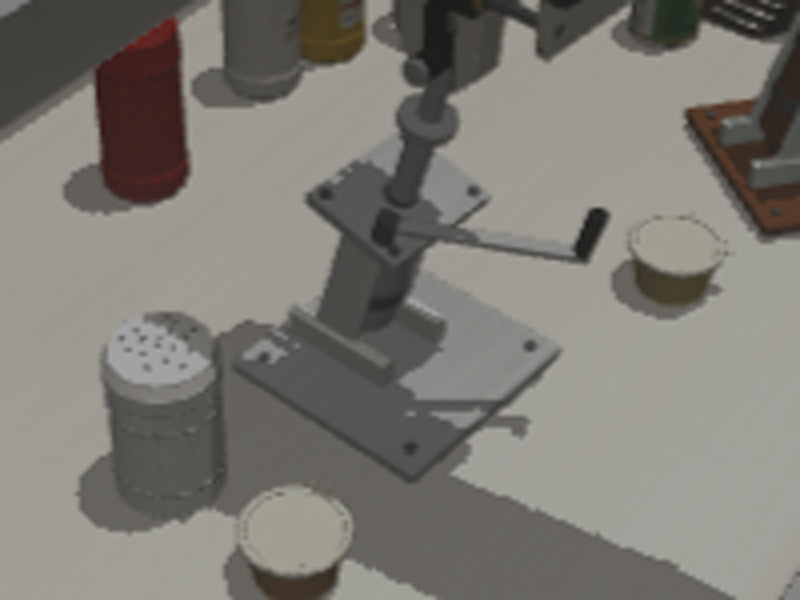

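```bash
python3 -c "
from rig import *
print(sign_off())"
```

```text
the job is handed in; nothing more can be done
None
```

The job is handed in at about 12 s of the 51 s. The latch arm is swung aside, and the plunger is drawn up about 60 mm and held there in the 40 N grip, still in the barrel.

**Latch:** I pushed it to its stop by the tab. The push force rose to about 3 N there, and the wrist image put the tab within a few pixels of where it should be at 0.9 rad. Two pictures later suggested about 0.88. Either way the arm is clear of the flange.

**Draw:** Hand travel gives about 60.5 mm along the barrel axis. The image estimate ran about 1 mm lower: 58 mm in the side view when hand travel said 59, just before the last two small moves. A thin dark ring shows at the mouth in the wrist view. I took it for the groove, though it could partly be the shadow in the bore gap.

**Surroundings:** The doser's base corner stayed at the same side-view pixel, about (333,300). The tubs and the salt shaker look unmoved in the last pictures. The forces I read stayed below about 8 N.

**One oddity:** The finger opening read 18 mm on the 16 mm bar. The handle did not slip in the pads.

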